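# Rack the handle rods: V-cradle, bridges and rods in order

### The arm

A 6-joint arm with a two-finger parallel gripper is mounted at the origin on the work surface. World frame = base frame: x ahead of the robot, y to its left, z up, the work surface at z = 0. Lengths are in m, angles in degrees, forces in N, time in s.
With the tool pointing down it reaches from about 0.25 to 0.85 m from the base axis. Payload 12.5 kg.
Tool frame: the origin (TCP) lies on the centre line of the jaws, within the pads' length; the fingertips stand 8 mm ahead of it and the grasp point (between the pads) lies 11 mm behind it (robot.tip_extent is the distance from the TCP to the fingertips, in m); z points along the fingers, x is the direction in which the jaws open and shut, and the axes are right-handed (so a half turn about z gives the same grasp; the last joint's range is limited). The gripper opens to 93 mm and grips with 3 to 60 N. Pads are 15 mm wide; open, the fingers measure 128 mm over their backs; the gripper's body (75 mm by 188 mm) begins 65 mm behind the grasp point.
Start: joints at [-70.623, 20.094, 94.641, -0, 65.266, -4.847], TCP at [0.226, -0.502, 0.227] pointing down, gripper open.
Joint ranges: [-157.81, 157.81], [-45, 120.19], [0.68, 151.7], [-89.99, 269.99], [4.06, 180], [-164.3, 164.3]. Speed limits (degrees/s): [127.2, 127.2, 159.86, 180, 180, 180].

### API

Orientations are given as [roll, pitch, yaw] about the fixed x, y, z axes, in that order (R = Rz(yaw) Ry(pitch) Rx(roll)).
In Python, from station import robot gives the robot as it stands. The module is installed in compiled form; this text tells all that it offers.
- The arm moves only by the shell command python3 -m creep 'ROWS' [FORCE]. ROWS is JSON, a list of rows, each an object of numbers: "tx", "ty", "tz": the shift along the tool's x, y, z in cm; "ax", "ay", "az": the turn, a rotation vector about the tool's x, y, z in rad; "claw": the closure, from 0 (fully open) to 1 (shut). A call has 1 to 20 rows; each row is the pose to reach, as a shift and turn from the pose measured when the call began, along the tool's axes at that moment; what a row does not reach only later rows make up. A row lasts 1/8 s, in which the tool goes at most 62.5 mm and 10.7 degrees, less where a joint would pass 70% of its speed; a pose out of reach is approached as far as the arm can. A call with a gripper value outside its range is refused whole. The fingers move at their own pace and stop on an object; FORCE is the grip in N (left out, the last holds). Time passes only in rows, so rows that repeat a pose let the fingers close. It gives the time, the measured TCP pose, the force and the opening at its end, in the units of the state.
- robot.read_state(): the state, without advancing time (a new reading comes with each control period).
- robot.read_camera(name): name is "scene" or "top" or "wrist"; returns a dict with "frame" (400x640x3 uint8, red, green, blue), "fx", "fy", "cx", "cy" (pixels), "camera_from_world" (4x4, takes a point from world to camera coordinates); the wrist camera has in their place "tool_from_camera" (4x4, takes a point from camera to tool coordinates, whose origin is the TCP and whose axes are the tool frame's). Camera axes: x right, y down, z forward; pixel columns grow to the right and rows downward; lengths in m; the calibration is good to about 2 mm. A picture is of the moment at which its call begins: read the wrist's pose just before it. There is no depth.
- robot.sign_off(): hands the job in, once; it reports no verdict.
Trained networks look in the newest picture that a camera, given by its name, has taken for a name from the list of things; names that differ only in an ending like _2 or _b are one class to them, and where a whole thing is asked for, a point or a joint stands for the part that bears it (a point fixed in the world has none). Each returns a list of dicts, best first, with "conf" (0 to 1); they miss things now and then, are a little off and sometimes report something else, mostly with a low value. They report only what shows in the picture. A call takes as long as a camera call. They do not tell look-alikes from the thing itself.
- robot.look_for(thing, camera): "xy" ([column, row] in pixels, amid what is visible of it).
- robot.regions_of(thing, camera): "mask" (400x640 bool, what is visible of it) and "xy" ([column, row] in pixels, amid what is visible of it).
The state is a dict: "time": time; "joint_pos": joint angles; "joint_velocities": joint speeds; "tau": joint torques, N m; "ee_pos": TCP position; "orientation": TCP orientation; "contact_force": force on the tool from outside, world axes, zero at the start; "wrist_torque": the same for the moment, N m; "width": opening from 0.0 (shut) to 1.0 (fully open).
Only numpy, scipy, OpenCV 4.12 (cv2) and the standard library are available. Lean on these libraries where they do the work, as an engineer would, in place of code of your own. Each camera call takes 0.05 s, during which the arm holds its last target. There are 200 camera calls.

### The job

Rack the three wooden handle rods in the V-cradle one above the other, thickest at the bottom and thinnest on top: lay the thick rod in the cradle, chock it with the wide bridge standing over it on the cradle, lay the middle rod in that bridge, chock it with the narrow bridge, and lay the thin rod on top. Every rod should lie fully down in both its V notches with its middle about over the middle of the cradle, and the bridges should stand flat and square, each plate over the plate below. Leave the pocket knife where it lies.

Things in the scene. Friction and masses are not known exactly. Their poses are not given: they have to be found in the camera images.
- cradle: Fixed V-cradle, origin under its centre, z up. Two aluminium plates across x at x = +-45 mm (18 thick, 84 wide in y, 40 high) on a dark base 126 x 84 x 8; open between them. Each has a 90 deg V notch: bottom at z = 12, 56 wide at the top; flat shoulders at z = 40, |y| 28 to 42, carry the wide bridge's feet. Thick rod seats along x with its axis at y = 0, z = 37.5 mm.
- thick_rod: The thickest round hardwood rod lying on the bench, diameter 36 mm, length 130 mm; it rolls if pushed. Origin at its middle, on its axis (18 mm above the bench); its x axis runs along the rod, y and z turn as it rolls.
- middle_rod: The middle-sized round hardwood rod lying on the bench, diameter 28 mm, length 130 mm; it rolls if pushed. Origin at its middle, on its axis (14 mm above the bench); its x axis runs along the rod, y and z turn as it rolls.
- thin_rod: The thinnest round hardwood rod lying on the bench, diameter 20 mm, length 130 mm; it rolls if pushed. Origin at its middle, on its axis (10 mm above the bench); its x axis runs along the rod, y and z turn as it rolls.
- wide_bridge: Larger loose aluminium bridge 108 x 84 x 50 mm, 0.28 kg; origin centre of feet, z up. Plates across x at +-45 mm, 18 thick; legs |y| 24 to 42, gap between 22 high; V notch on top 40 wide, shoulders z = 50, |y| 20 to 42, carry the narrow bridge. Grip across y by the bar joining the plates: 72 long, 22 wide, z = 20 to 34, open beside it. Middle rod seats along x, axis y = 0, z = 49.8.
- narrow_bridge: Smaller loose aluminium bridge 108 x 72 x 41 mm, 0.2 kg; origin centre of feet, z up. Plates across x at +-45 mm, 18 thick; legs |y| 19 to 36, gap between 20 high; V notch on top 26 wide, shoulders z = 41. Grip across y by the bar joining the plates: 72 long, 14 wide, z = 18 to 30, open beside it. Thin rod seats along x, axis y = 0, z = 42.1 mm.
- pocket_knife: Closed pocket knife, 94 x 22 x 15 mm, wood with brass ends, lying loose on the bench amid the work; to be left alone. Origin: centre of its underside.
Not all that is in view belongs to the job. Leave any orange look-alike of the narrow_bridge alone.

How it is judged:
By the outcome, as a careful person would: the job done as asked, in the order asked, and still so for the second after the job is handed in, with the robot touching nothing.
It also fails if it takes over 141 s, if anything falls off the work surface, if the arm or the gripper's body presses on something with over 40 N, if the wrist force passes 120 N, or if a joint passes its speed limit or range.

## Working session

There is one attempt and no reset: what is moved stays moved. The work goes in short steps, Python scripts to look and compute and a shell command to move; the robot and the scene stay as the last step left them, time stands still between calls to the robot, and variables do not carry over. Pictures are saved under pics/ and viewed, about 12 in all and at most 16, crops included, and the job is handed in when it is done.

```bash
mkdir -p pics; ls
python3 - <<'E'
from station import robot
import cv2
s=robot.read_state();print({k:s[k] for k in('time','ee_pos','orientation','contact_force','width')}, robot.tip_extent)
for c in('scene','top'):
    d=robot.read_camera(c);cv2.imwrite(f'pics/{c}0.png',d['frame'][...,::-1])
    print(c,d['fx'],d['cx'],d['cy'],d['camera_from_world'])
    for t in('cradle','thick_rod','middle_rod','thin_rod','wide_bridge','narrow_bridge','pocket_knife'):
        print(t,[(r['xy'],round(r['conf'],2)) for r in robot.look_for(t,c)])
E
```

```text
pics
{'time': 0.0, 'ee_pos': array([ 0.22557816, -0.50124164,  0.22608191]), 'orientation': array([-1.79995553e+02,  6.76008164e-02, -6.57739231e+01]), 'contact_force': array([ 1.15349845, -0.40667824,  0.03874978]), 'width': 0.998880698599487} 0.008
scene 379.57749121632605 316.77657300018456 205.17616173432643 [[-0.03768722  0.99921599  0.01212725  0.0165928 ]
 [ 0.6127758   0.03269488 -0.78958018 -0.26833401]
 [-0.78935765 -0.0223258  -0.61352756  1.4858924 ]
 [ 0.          0.          0.          1.        ]]
cradle [([257.8, 249.1], 0.78)]
thick_rod [([466.7, 219.2], 0.69)]
middle_rod [([254.6, 205.8], 0.71)]
thin_rod [([381.7, 204.1], 0.65)]
wide_bridge [([368.2, 249.4], 0.79)]
narrow_bridge [([174.2, 177.7], 0.94), ([168.5, 246.1], 0.85), ([159.6, 208.0], 0.74)]
pocket_knife []
top 388.31222912336614 318.4950582814962 203.23115910408714 [[-0.01965777 -0.99949034 -0.0251522   0.00235269]
 [-0.99455794  0.02212279 -0.10180902  0.49823526]
 [ 0.10231357  0.02301398 -0.99448594  1.04476027]
 [ 0.          0.          0.          1.        ]]
cradle [([367.9, 149.2], 0.56)]
thick_rod [([162.5, 201.2], 0.74)]
middle_rod [([377.8, 219.6], 0.91)]
thin_rod [([252.4, 228.5], 0.69)]
wide_bridge [([263.5, 154.7], 0.73)]
narrow_bridge [([474.9, 196.0], 0.77), ([449.5, 143.6], 0.72), ([489.2, 255.8], 0.65), ([163.1, 202.5], 0.4)]
pocket_knife [([310.2, 194.1], 0.62)]
```

View pics/top0.png

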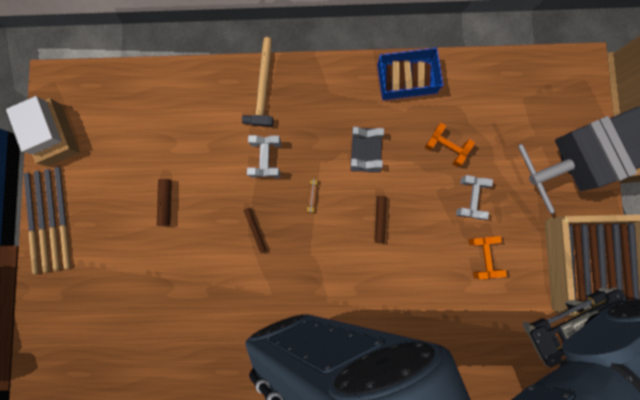

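View pics/scene0.png

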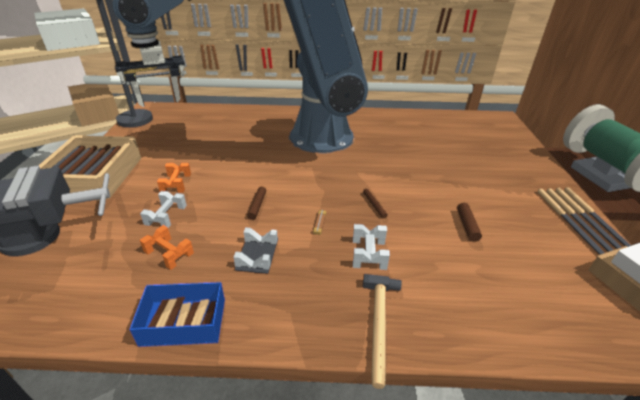

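The scene matches the description. In the top view, the cradle is at (367,150), wide bridge (264,157), silver narrow bridge (475,197), with orange look-alikes at (450,144) and (490,258). The thick rod is at (164,202), middle (381,219), thin (256,230), knife (313,195). Next I'll fit model silhouettes to the masks.

```bash
cat > h.py <<'E'
import numpy as np, cv2
from station import robot
from scipy.optimize import minimize
from scipy.spatial.transform import Rotation as Rot
def prism(poly,x0,x1): return np.array([[x,y,z] for x in(x0,x1) for y,z in poly])
def box(a,b,c,d,e,f): return prism([(c,e),(c,f),(d,f),(d,e)],a,b)
def plates(parts): return [prism([(s*y,z) for y,z in p],x-.009,x+.009) for p in parts for s in(1,-1) for x in(-.045,.045)]
def rod(r):
    a=np.linspace(0,2*np.pi,24); return [prism([(r*np.cos(t),r*np.sin(t)) for t in a],-.065,.065)]
M={'thick_rod':rod(.018),'middle_rod':rod(.014),'thin_rod':rod(.010),
'cradle':[box(-.063,.063,-.042,.042,0,.008)]+plates([[(0,0),(0,.012),(.042,.012),(.042,0)],[(0,.012),(.028,.04),(.042,.04),(.042,.012)]]),
'wide_bridge':[box(-.036,.036,-.011,.011,.02,.034)]+plates([[(.024,0),(.042,0),(.042,.05),(.024,.05)],[(0,.022),(.024,.022),(.024,.05),(.02,.05),(0,.03)]]),
'narrow_bridge':[box(-.036,.036,-.007,.007,.018,.03)]+plates([[(.019,0),(.036,0),(.036,.041),(.019,.041)],[(0,.02),(.019,.02),(.019,.041),(.013,.041),(0,.028)]])}
Z={'thick_rod':.018,'middle_rod':.014,'thin_rod':.010}
def cam(c):
    s=robot.read_state(); d=robot.read_camera(c)
    if c=='wrist':
        T=np.eye(4);T[:3,:3]=Rot.from_euler('xyz',s['orientation'],degrees=True).as_matrix();T[:3,3]=s['ee_pos']
        d['camera_from_world']=np.linalg.inv(T@d['tool_from_camera'])
    return d
def proj(d,P):
    T=d['camera_from_world'];q=P@T[:3,:3].T+T[:3,3]
    return np.c_[d['fx']*q[:,0]/q[:,2]+d['cx'],d['fy']*q[:,1]/q[:,2]+d['cy']]
def ray(d,xy,z):
    T=np.linalg.inv(d['camera_from_world']);v=T[:3,:3]@[(xy[0]-d['cx'])/d['fx'],(xy[1]-d['cy'])/d['fy'],1]
    return T[:3,3]+v*(z-T[2,3])/v[2]
S=4
def render(d,t,p):   # p = x,y,yaw(deg),z
    im=np.zeros((400*S,640*S),np.uint8);c,s=np.cos(np.radians(p[2])),np.sin(np.radians(p[2]))
    for P in M[t]:
        W=P@np.array([[c,s,0],[-s,c,0],[0,0,1]])+[p[0],p[1],p[3]]
        cv2.fillConvexPoly(im,cv2.convexHull((proj(d,W)*S+S/2).astype(np.float32)).round().astype(np.int32),1)
    return cv2.resize(im.astype(np.float32),(640,400),interpolation=cv2.INTER_AREA)
def fit(t,views,p0,z=None):
    z=Z.get(t,0) if z is None else z
    def cost(q):
        e=0
        for d,m in views:
            r=render(d,t,[q[0]/100,q[1]/100,q[2]*10,z]);e+=np.abs(r-m).sum()/m.sum()
        return e/len(views)
    best=None
    for dy in ((0,) if len(p0)==3 else p0[3]):
        q0=np.array([p0[0]*100,p0[1]*100,(p0[2]+dy)/10])
        r=minimize(cost,q0,method='Nelder-Mead',options=dict(initial_simplex=q0+np.array([[0,0,0],[.8,0,0],[0,.8,0],[0,0,.8]]),xatol=.005,fatol=1e-4,maxiter=150))
        if best is None or r.fun<best.fun: best=r
    return np.array([best.x[0]/100,best.x[1]/100,best.x[2]*10]),best.fun
def mask(t,c,xy):
    R=[r for r in robot.regions_of(t,c) if np.hypot(*(np.array(r['xy'])-xy))<25]
    return R[0]['mask'].astype(np.float32) if R else None
def state():
    s=robot.read_state();print('t',round(s['time'],2),'tcp',s['ee_pos'].round(4),s['orientation'].round(2),'F',s['contact_force'].round(1),'w',round(s['width'],3))
    return s
def to(goal,yaw):   # rows figures: shift in tool axes (cm) and az (rad) from now
    s=state();R=Rot.from_euler('xyz',s['orientation'],degrees=True)
    G=Rot.from_euler('xyz',[180,0,yaw],degrees=True)
    print('shift cm',(R.inv().apply(np.array(goal)-s['ee_pos'])*100).round(2),'turn rad',(R.inv()*G).as_rotvec().round(3))
E
cat > a.py <<'E'
from h import *
I={'cradle':((368,149),(258,249)),'thick_rod':((163,201),(467,219)),'middle_rod':((379,219),(255,206)),'thin_rod':((254,229),(381,204)),'wide_bridge':((264,155),(368,249)),'narrow_bridge':((475,196),(160,208))}
T=cam('top');C=cam('scene')
for t,(a,b) in I.items():
    V=[(d,m) for d,m in((T,mask(t,'top',a)),(C,mask(t,'scene',b))) if m is not None]
    p=ray(T,a,.02)
    for v in [V]+([[x] for x in V] if len(V)>1 else []):
        r,f=fit(t,v,[p[0],p[1],0,(-20,0,20)]);print(t,len(v),r.round(4),round(f,3))
E
python3 a.py
```

```text
cradle 2 [ 0.6505 -0.1456 -4.6174] 0.056
cradle 1 [ 0.6502 -0.1452 -5.4235] 0.043
cradle 1 [ 0.6503 -0.1466 -3.7198] 0.06
thick_rod 2 [ 0.5125  0.4256 -1.2413] 0.089
thick_rod 1 [0.5125 0.4265 0.04  ] 0.053
thick_rod 1 [ 0.509   0.4248 -2.2513] 0.077
middle_rod 2 [ 0.4505 -0.178  -4.4181] 0.151
middle_rod 1 [ 0.4504 -0.1773 -3.9949] 0.099
middle_rod 1 [ 0.449  -0.1793 -3.95  ] 0.177
thin_rod 2 [ 0.4289  0.1715 21.099 ] 0.113
thin_rod 1 [ 0.428   0.1718 21.2375] 0.099
thin_rod 1 [ 0.4293  0.1704 20.9318] 0.098
wide_bridge 2 [ 0.6326  0.1415 -1.4959] 0.143
wide_bridge 1 [ 0.6326  0.1421 -1.4911] 0.212
wide_bridge 1 [ 0.633   0.1412 -1.8036] 0.064
narrow_bridge 2 [  0.5048  -0.4349 -10.3956] 0.106
narrow_bridge 1 [  0.5048  -0.4336 -10.3791] 0.092
narrow_bridge 1 [  0.5055  -0.4355 -10.5184] 0.102
```

```bash
python3 -c "
from h import *
to([.60,-.1456,.30],-94.6)"
```

```text
t 1.5 tcp [ 0.2257 -0.5015  0.2266] [-180.     -0.    -65.78] F [-0.4  0.4  0.1] w 1.001
shift cm [-17.1  -48.74  -7.34] turn rad [-0.    -0.     0.503]
```

```bash
python3 -m creep '[{"tz":-6},{"tx":-4,"ty":-9,"tz":-7,"az":0.1},{"tx":-8,"ty":-20,"tz":-7.3,"az":0.25},{"tx":-12,"ty":-32,"tz":-7.3,"az":0.4},{"tx":-15,"ty":-42,"tz":-7.3,"az":0.5},{"tx":-17.1,"ty":-48.7,"tz":-7.3,"az":0.503},{"tx":-17.1,"ty":-48.7,"tz":-7.3,"az":0.503},{"tx":-17.1,"ty":-48.7,"tz":-7.3,"az":0.503},{"tx":-17.1,"ty":-48.7,"tz":-7.3,"az":0.503},{"tx":-17.1,"ty":-48.7,"tz":-7.3,"az":0.503},{"tx":-17.1,"ty":-48.7,"tz":-7.3,"az":0.503}]'
python3 - <<'E'
from h import *
state();d=cam('wrist');cv2.imwrite('pics/w1.png',d['frame'][...,::-1])
print(d['tool_from_camera'].round(3),d['fx'])
R=robot.look_for('cradle','wrist');print(R)
E
```

```text
t 1.5 tcp [ 0.2257 -0.5015  0.2266] [-180.     -0.    -65.78] F [-0.4  0.4  0.1] w 1.001
[[ 1.     0.    -0.001 -0.001]
 [ 0.     0.967  0.257 -0.072]
 [ 0.001 -0.257  0.967 -0.159]
 [ 0.     0.     0.     1.   ]] 311.9565017898888
[]schema error: expected keys tx, ty, tz, ax, ay, az, claw
```

View pics/w1.png

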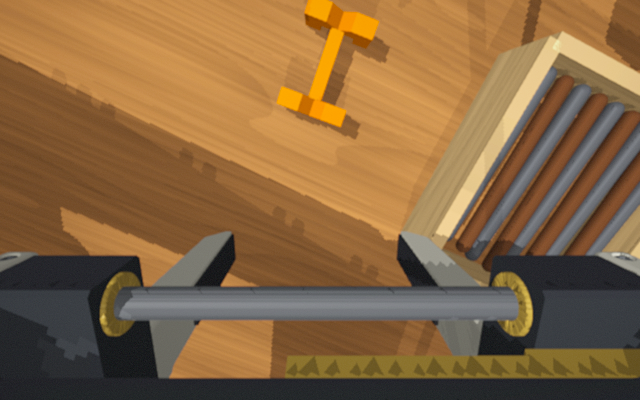

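The call was refused because rows need all seven keys, and the arm did not move. The wrist view shows the fingers at the bottom (rows 230–350) and things toward tool −y above them.

```bash
python3 -m creep '[{"tx":0,"ty":0,"tz":-6,"ax":0,"ay":0,"az":0,"claw":0},{"tx":-4,"ty":-9,"tz":-7,"ax":0,"ay":0,"az":0.1,"claw":0},{"tx":-8,"ty":-20,"tz":-7.3,"ax":0,"ay":0,"az":0.25,"claw":0},{"tx":-12,"ty":-32,"tz":-7.3,"ax":0,"ay":0,"az":0.4,"claw":0},{"tx":-15,"ty":-42,"tz":-7.3,"ax":0,"ay":0,"az":0.5,"claw":0},{"tx":-17.1,"ty":-48.7,"tz":-7.3,"ax":0,"ay":0,"az":0.503,"claw":0},{"tx":-17.1,"ty":-48.7,"tz":-7.3,"ax":0,"ay":0,"az":0.503,"claw":0},{"tx":-17.1,"ty":-48.7,"tz":-7.3,"ax":0,"ay":0,"az":0.503,"claw":0},{"tx":-17.1,"ty":-48.7,"tz":-7.3,"ax":0,"ay":0,"az":0.503,"claw":0},{"tx":-17.1,"ty":-48.7,"tz":-7.3,"ax":0,"ay":0,"az":0.503,"claw":0},{"tx":-17.1,"ty":-48.7,"tz":-7.3,"ax":0,"ay":0,"az":0.503,"claw":0},{"tx":-17.1,"ty":-48.7,"tz":-7.3,"ax":0,"ay":0,"az":0.503,"claw":0}]'
cat > w.py <<'E'
# near fit: python3 w.py thing x y yaw [z] -> pose from the wrist camera
from h import *
import sys
t=sys.argv[1];p=list(map(float,sys.argv[2:5]));z=float(sys.argv[5]) if len(sys.argv)>5 else None
state();d=cam('wrist');e=proj(d,np.array([[p[0],p[1],.02 if z is None else z+.02]]))[0]
R=robot.regions_of(t,'wrist');print('expected px',e.round(),[(r['xy'],r['conf']) for r in R])
R=[r for r in R if np.hypot(*(np.array(r['xy'])-e))<70]
if R:
    m=R[0]['mask'].astype(np.float32);r,f=fit(t,[(d,m)],p,z);print(t,r.round(4),'cost',round(f,3),'rows',np.where(m.any(1))[0][[0,-1]],'cols',np.where(m.any(0))[0][[0,-1]])
E
python3 w.py cradle .6505 -.1456 -4.6
```

```text
time: 3.1
ee_pos: [0.5988, -0.1469, 0.2997]
orientation: [180.0, -0.0, -94.7]
contact_force: [-1.0, 0.3, -0.7]
width: 1.006
t 3.1 tcp [ 0.5988 -0.1469  0.2997] [ 1.7999e+02 -2.0000e-02 -9.4660e+01] F [-1.   0.3 -0.7] w 1.006
expected px [313. 133.] [([309.9, 128.4], 0.57)]
cradle [ 0.6526 -0.1444 -4.5827] cost 0.02 rows [ 84 175] cols [278 344]
```

```bash
python3 -c "
from h import *
to([.465,.4256,.22],-91)"
```

```text
t 3.2 tcp [ 0.5989 -0.147   0.2999] [-1.7999e+02 -1.0000e-02 -9.4690e+01] F [ 1.2 -0.2 -0.5] w 0.998
shift cm [-55.98  18.03   7.98] turn rad [-0.    -0.    -0.064]
```

```bash
python3 -m creep '[{"tx":-6,"ty":2,"tz":0,"ax":0,"ay":0,"az":0,"claw":0},{"tx":-18,"ty":6,"tz":0,"ax":0,"ay":0,"az":0,"claw":0},{"tx":-30,"ty":10,"tz":2,"ax":0,"ay":0,"az":-0.064,"claw":0},{"tx":-42,"ty":14,"tz":5,"ax":0,"ay":0,"az":-0.064,"claw":0},{"tx":-56,"ty":18,"tz":8,"ax":0,"ay":0,"az":-0.064,"claw":0},{"tx":-56,"ty":18,"tz":8,"ax":0,"ay":0,"az":-0.064,"claw":0},{"tx":-56,"ty":18,"tz":8,"ax":0,"ay":0,"az":-0.064,"claw":0},{"tx":-56,"ty":18,"tz":8,"ax":0,"ay":0,"az":-0.064,"claw":0},{"tx":-56,"ty":18,"tz":8,"ax":0,"ay":0,"az":-0.064,"claw":0},{"tx":-56,"ty":18,"tz":8,"ax":0,"ay":0,"az":-0.064,"claw":0},{"tx":-56,"ty":18,"tz":8,"ax":0,"ay":0,"az":-0.064,"claw":0},{"tx":-56,"ty":18,"tz":8,"ax":0,"ay":0,"az":-0.064,"claw":0}]'; python3 w.py thick_rod .5125 .4256 -1
```

```text
time: 4.7
ee_pos: [0.4658, 0.4246, 0.2201]
orientation: [-180.0, -0.0, -91.1]
contact_force: [-0.1, 0.1, -0.1]
width: 0.997
t 4.7 tcp [0.4658 0.4246 0.2201] [-1.7998e+02 -2.0000e-02 -9.1090e+01] F [-0.1  0.1 -0.1] w 0.997
expected px [315. 141.] [([315.0, 136.2], 0.97)]
thick_rod [ 0.5128  0.4273 -0.4354] cost 0.029 rows [ 78 199] cols [297 329]
```

```bash
python3 -m creep '[{"tx":-0.3,"ty":-4.75,"tz":5,"ax":0,"ay":0,"az":-0.01,"claw":0},{"tx":-0.3,"ty":-4.75,"tz":11,"ax":0,"ay":0,"az":-0.01,"claw":0},{"tx":-0.3,"ty":-4.75,"tz":16,"ax":0,"ay":0,"az":-0.01,"claw":0},{"tx":-0.3,"ty":-4.75,"tz":19,"ax":0,"ay":0,"az":-0.01,"claw":0},{"tx":-0.3,"ty":-4.75,"tz":20.8,"ax":0,"ay":0,"az":-0.01,"claw":0},{"tx":-0.3,"ty":-4.75,"tz":20.8,"ax":0,"ay":0,"az":-0.01,"claw":0},{"tx":-0.3,"ty":-4.75,"tz":20.8,"ax":0,"ay":0,"az":-0.01,"claw":0},{"tx":-0.3,"ty":-4.75,"tz":20.8,"ax":0,"ay":0,"az":-0.01,"claw":0.7},{"tx":-0.3,"ty":-4.75,"tz":20.8,"ax":0,"ay":0,"az":-0.01,"claw":1},{"tx":-0.3,"ty":-4.75,"tz":20.8,"ax":0,"ay":0,"az":-0.01,"claw":1},{"tx":-0.3,"ty":-4.75,"tz":20.8,"ax":0,"ay":0,"az":-0.01,"claw":1},{"tx":-0.3,"ty":-4.75,"tz":20.8,"ax":0,"ay":0,"az":-0.01,"claw":1},{"tx":-0.3,"ty":-4.75,"tz":20.8,"ax":0,"ay":0,"az":-0.01,"claw":1},{"tx":-0.3,"ty":-4.75,"tz":20.8,"ax":0,"ay":0,"az":-0.01,"claw":1},{"tx":-0.3,"ty":-4.75,"tz":20.8,"ax":0,"ay":0,"az":-0.01,"claw":1}]' 20; python3 -c "
from h import *
to([.652,-.145,.13],-94.6)"
```

```text
time: 6.68
ee_pos: [0.5137, 0.4265, 0.0123]
orientation: [-180.0, -0.0, -90.5]
contact_force: [0.3, -0.5, -0.2]
width: 0.381
t 6.67 tcp [0.5137 0.4265 0.0123] [-1.7997e+02 -1.0000e-02 -9.0550e+01] F [ 0.3 -0.5 -0.2] w 0.381
shift cm [ 57.02 -14.38 -11.76] turn rad [-0.001 -0.     0.071]
```

```bash
python3 -m creep '[{"tx":0,"ty":0,"tz":-2,"ax":0,"ay":0,"az":0,"claw":1},{"tx":0,"ty":0,"tz":-6,"ax":0,"ay":0,"az":0,"claw":1},{"tx":2,"ty":-1,"tz":-11,"ax":0,"ay":0,"az":0,"claw":1},{"tx":7,"ty":-2,"tz":-15,"ax":0,"ay":0,"az":0,"claw":1},{"tx":13,"ty":-3.2,"tz":-15,"ax":0,"ay":0,"az":0.02,"claw":1},{"tx":25,"ty":-6.3,"tz":-15,"ax":0,"ay":0,"az":0.04,"claw":1},{"tx":37,"ty":-9.3,"tz":-14,"ax":0,"ay":0,"az":0.06,"claw":1},{"tx":48,"ty":-12,"tz":-13,"ax":0,"ay":0,"az":0.071,"claw":1},{"tx":57,"ty":-14.4,"tz":-12,"ax":0,"ay":0,"az":0.071,"claw":1},{"tx":57,"ty":-14.4,"tz":-11.8,"ax":0,"ay":0,"az":0.071,"claw":1},{"tx":57,"ty":-14.4,"tz":-11.8,"ax":0,"ay":0,"az":0.071,"claw":1},{"tx":57,"ty":-14.4,"tz":-11.8,"ax":0,"ay":0,"az":0.071,"claw":1},{"tx":57,"ty":-14.4,"tz":-11.8,"ax":0,"ay":0,"az":0.071,"claw":1},{"tx":57,"ty":-14.4,"tz":-11.8,"ax":0,"ay":0,"az":0.071,"claw":1},{"tx":57,"ty":-14.4,"tz":-11.8,"ax":0,"ay":0,"az":0.071,"claw":1}]'
python3 - <<'E'
from h import *
to([.653,-.145,.032],-94.6)
d=robot.read_camera('wrist');cv2.imwrite('pics/w2.png',d['frame'][...,::-1])
E
```

```text
time: 8.55
ee_pos: [0.6521, -0.1431, 0.131]
orientation: [-180.0, 0.0, -94.5]
contact_force: [0.1, 0.2, -1.6]
width: 0.378
t 8.55 tcp [ 0.6521 -0.1431  0.131 ] [-1.7996e+02  1.0000e-02 -9.4540e+01] F [ 0.1  0.2 -1.6] w 0.378
shift cm [ 0.18 -0.1   9.9 ] turn rad [-0.001  0.     0.001]
```

View pics/w2.png

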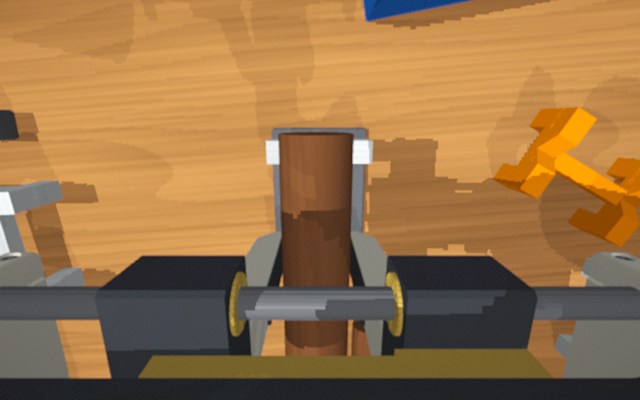

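The rod (columns 280–352) hangs over the cradle (266–372), nearly centred. Lowering it now.

```bash
python3 -m creep '[{"tx":0.15,"ty":-0.1,"tz":4,"ax":0,"ay":0,"az":0,"claw":1},{"tx":0.15,"ty":-0.1,"tz":7,"ax":0,"ay":0,"az":0,"claw":1},{"tx":0.15,"ty":-0.1,"tz":9,"ax":0,"ay":0,"az":0,"claw":1},{"tx":0.15,"ty":-0.1,"tz":9.7,"ax":0,"ay":0,"az":0,"claw":1},{"tx":0.15,"ty":-0.1,"tz":10,"ax":0,"ay":0,"az":0,"claw":1},{"tx":0.15,"ty":-0.1,"tz":10,"ax":0,"ay":0,"az":0,"claw":1},{"tx":0.15,"ty":-0.1,"tz":10,"ax":0,"ay":0,"az":0,"claw":1},{"tx":0.15,"ty":-0.1,"tz":10,"ax":0,"ay":0,"az":0,"claw":1}]'
```

```text
time: 9.6
ee_pos: [0.6536, -0.1451, 0.0325]
orientation: [-179.9, -0.1, -94.5]
contact_force: [-3.7, -3.7, 5.6]
width: 0.383
```

```bash
python3 -m creep '[{"tx":0,"ty":0,"tz":0,"ax":0,"ay":0,"az":0,"claw":0.5},{"tx":0,"ty":0,"tz":0,"ax":0,"ay":0,"az":0,"claw":0.45},{"tx":0,"ty":0,"tz":0,"ax":0,"ay":0,"az":0,"claw":0.3},{"tx":0,"ty":0,"tz":0,"ax":0,"ay":0,"az":0,"claw":0.2},{"tx":0,"ty":0,"tz":-3,"ax":0,"ay":0,"az":0,"claw":0.2},{"tx":0,"ty":0,"tz":-8,"ax":0,"ay":0,"az":0,"claw":0.1},{"tx":0,"ty":2,"tz":-14,"ax":0,"ay":0,"az":0,"claw":0},{"tx":0,"ty":4,"tz":-20,"ax":0,"ay":0,"az":0,"claw":0},{"tx":0,"ty":5.4,"tz":-26,"ax":0,"ay":0,"az":0,"claw":0},{"tx":0,"ty":5.4,"tz":-26.7,"ax":0,"ay":0,"az":0,"claw":0},{"tx":0,"ty":5.4,"tz":-26.7,"ax":0,"ay":0,"az":0,"claw":0},{"tx":0,"ty":5.4,"tz":-26.7,"ax":0,"ay":0,"az":0,"claw":0},{"tx":0,"ty":5.4,"tz":-26.7,"ax":0,"ay":0,"az":0,"claw":0}]'; python3 w.py thick_rod .6525 -.145 -4.6 .0375;python3 -c "
from h import *
to([.585,.1415,.25],-91.5)"
```

```text
time: 11.22
ee_pos: [0.599, -0.1404, 0.2978]
orientation: [180.0, -0.0, -94.5]
contact_force: [0.4, 0.2, 0.1]
width: 1.001
t 11.22 tcp [ 0.599  -0.1404  0.2978] [ 1.7999e+02 -2.0000e-02 -9.4500e+01] F [0.4 0.2 0.1] w 1.001
expected px [317. 133.] [([315.6, 128.3], 0.82)]
thick_rod [ 0.6529 -0.1445 -4.2134] cost 0.042 rows [ 78 182] cols [303 330]
t 11.32 tcp [ 0.5991 -0.1405  0.2984] [-1.7995e+02 -3.0000e-02 -9.4500e+01] F [ 0.4 -0.   0.3] w 1.0
shift cm [-28.     3.62   4.82] turn rad [-0.001 -0.001 -0.052]
```

```bash
python3 -m creep '[{"tx":-6,"ty":0.8,"tz":0,"ax":0,"ay":0,"az":0,"claw":0},{"tx":-14,"ty":1.8,"tz":2,"ax":0,"ay":0,"az":-0.03,"claw":0},{"tx":-22,"ty":3,"tz":4,"ax":0,"ay":0,"az":-0.052,"claw":0},{"tx":-28,"ty":3.6,"tz":4.8,"ax":0,"ay":0,"az":-0.052,"claw":0},{"tx":-28,"ty":3.6,"tz":4.8,"ax":0,"ay":0,"az":-0.052,"claw":0},{"tx":-28,"ty":3.6,"tz":4.8,"ax":0,"ay":0,"az":-0.052,"claw":0},{"tx":-28,"ty":3.6,"tz":4.8,"ax":0,"ay":0,"az":-0.052,"claw":0},{"tx":-28,"ty":3.6,"tz":4.8,"ax":0,"ay":0,"az":-0.052,"claw":0}]'; python3 w.py wide_bridge .6326 .1415 -1.5; python3 -c "
from h import *
to([.6326,.1415,.026],-91.5)"
```

```text
time: 12.32
ee_pos: [0.5855, 0.1403, 0.2504]
orientation: [-179.9, -0.0, -91.6]
contact_force: [0.3, 1.1, 0.2]
width: 1.004
t 12.32 tcp [0.5855 0.1403 0.2504] [-1.7994e+02 -4.0000e-02 -9.1600e+01] F [0.3 1.1 0.2] w 1.004
expected px [315. 139.] [([312.8, 135.7], 0.81)]
wide_bridge [ 0.6336  0.1435 -2.16  ] cost 0.028 rows [ 89 186] cols [275 352]
t 12.43 tcp [0.5854 0.1405 0.2504] [-1.7994e+02 -3.0000e-02 -9.1600e+01] F [-0.5  0.5 -0.3] w 1.004
shift cm [-0.25 -4.69 22.45] turn rad [-0.001 -0.001 -0.002]
```

```bash
python3 -m creep '[{"tx":-0.4,"ty":-4.8,"tz":5,"ax":0,"ay":0,"az":0.01,"claw":0},{"tx":-0.4,"ty":-4.8,"tz":11,"ax":0,"ay":0,"az":0.01,"claw":0},{"tx":-0.4,"ty":-4.8,"tz":17,"ax":0,"ay":0,"az":0.01,"claw":0},{"tx":-0.4,"ty":-4.8,"tz":20.5,"ax":0,"ay":0,"az":0.01,"claw":0},{"tx":-0.4,"ty":-4.8,"tz":22.5,"ax":0,"ay":0,"az":0.01,"claw":0},{"tx":-0.4,"ty":-4.8,"tz":22.5,"ax":0,"ay":0,"az":0.01,"claw":0},{"tx":-0.4,"ty":-4.8,"tz":22.5,"ax":0,"ay":0,"az":0.01,"claw":0.5},{"tx":-0.4,"ty":-4.8,"tz":22.5,"ax":0,"ay":0,"az":0.01,"claw":0.7},{"tx":-0.4,"ty":-4.8,"tz":22.5,"ax":0,"ay":0,"az":0.01,"claw":1},{"tx":-0.4,"ty":-4.8,"tz":22.5,"ax":0,"ay":0,"az":0.01,"claw":1},{"tx":-0.4,"ty":-4.8,"tz":22.5,"ax":0,"ay":0,"az":0.01,"claw":1},{"tx":-0.4,"ty":-4.8,"tz":22.5,"ax":0,"ay":0,"az":0.01,"claw":1},{"tx":-0.4,"ty":-4.8,"tz":22.5,"ax":0,"ay":0,"az":0.01,"claw":1},{"tx":-0.4,"ty":-4.8,"tz":22.5,"ax":0,"ay":0,"az":0.01,"claw":1}]' 30; python3 -c "
from h import *
to([.653,-.145,.20],-94.6)"
```

```text
time: 14.18
ee_pos: [0.6337, 0.1429, 0.0254]
orientation: [-179.9, -0.0, -92.2]
contact_force: [-0.2, -0.9, 0.7]
width: 0.235
t 14.18 tcp [0.6337 0.1429 0.0254] [-1.7995e+02 -4.0000e-02 -9.2170e+01] F [-0.2 -0.9  0.7] w 0.235
shift cm [ 28.71  -3.03 -17.44] turn rad [-0.001 -0.001  0.042]
```

```bash
python3 -m creep '[{"tx":0,"ty":0,"tz":-2,"ax":0,"ay":0,"az":0,"claw":1},{"tx":0,"ty":0,"tz":-6,"ax":0,"ay":0,"az":0,"claw":1},{"tx":2,"ty":0,"tz":-11,"ax":0,"ay":0,"az":0,"claw":1},{"tx":7,"ty":-1,"tz":-15,"ax":0,"ay":0,"az":0.02,"claw":1},{"tx":13,"ty":-2,"tz":-15,"ax":0,"ay":0,"az":0.03,"claw":1},{"tx":19,"ty":-2.5,"tz":-14,"ax":0,"ay":0,"az":0.04,"claw":1},{"tx":25,"ty":-3,"tz":-13,"ax":0,"ay":0,"az":0.042,"claw":1},{"tx":28.7,"ty":-3,"tz":-12,"ax":0,"ay":0,"az":0.042,"claw":1},{"tx":28.7,"ty":-3,"tz":-10,"ax":0,"ay":0,"az":0.042,"claw":1},{"tx":28.7,"ty":-3,"tz":-9,"ax":0,"ay":0,"az":0.042,"claw":1},{"tx":28.7,"ty":-3,"tz":-9,"ax":0,"ay":0,"az":0.042,"claw":1},{"tx":28.7,"ty":-3,"tz":-9,"ax":0,"ay":0,"az":0.042,"claw":1},{"tx":28.7,"ty":-3,"tz":-9,"ax":0,"ay":0,"az":0.042,"claw":1},{"tx":28.7,"ty":-3,"tz":-9,"ax":0,"ay":0,"az":0.042,"claw":1}]'
python3 - <<'E'
from h import *
to([.6527,-.1446,.0654],-94.6)
d=cam('wrist');cv2.imwrite('pics/w3.png',d['frame'][...,::-1])
E
```

```text
time: 15.92
ee_pos: [0.653, -0.1448, 0.1161]
orientation: [-179.9, -0.0, -94.6]
contact_force: [0.9, -0.3, -2.5]
width: 0.236
t 15.93 tcp [ 0.653  -0.1448  0.1161] [-1.7991e+02 -5.0000e-02 -9.4560e+01] F [ 0.9 -0.3 -2.5] w 0.236
shift cm [-0.02  0.04  5.07] turn rad [-0.002 -0.001  0.001]
```

View pics/w3.png

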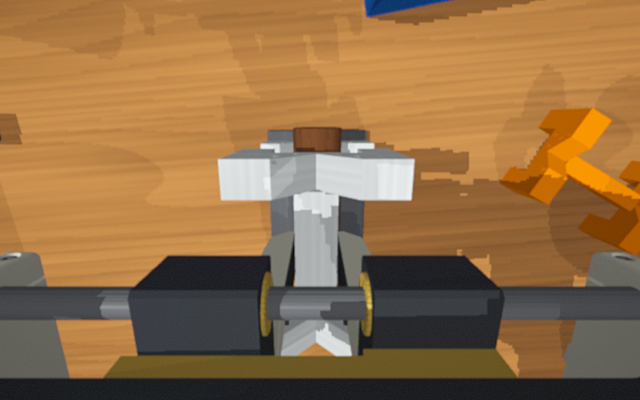

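The bridge is level and centred on the rod: plate columns 219–413, rod centre near 317. Lowering.

```bash
python3 -m creep '[{"tx":0,"ty":0,"tz":2.5,"ax":0,"ay":0,"az":0,"claw":1},{"tx":0,"ty":0,"tz":4,"ax":0,"ay":0,"az":0,"claw":1},{"tx":0,"ty":0,"tz":4.8,"ax":0,"ay":0,"az":0,"claw":1},{"tx":0,"ty":0,"tz":5.05,"ax":0,"ay":0,"az":0,"claw":1},{"tx":0,"ty":0,"tz":5.1,"ax":0,"ay":0,"az":0,"claw":1},{"tx":0,"ty":0,"tz":5.1,"ax":0,"ay":0,"az":0,"claw":1},{"tx":0,"ty":0,"tz":5.1,"ax":0,"ay":0,"az":0,"claw":1}]'
```

```text
time: 16.85
ee_pos: [0.6533, -0.145, 0.0654]
orientation: [-179.9, -0.1, -94.6]
contact_force: [0.3, -0.1, -1.3]
width: 0.231
```

```bash
python3 -m creep '[{"tx":0,"ty":0,"tz":0.05,"ax":0,"ay":0,"az":0,"claw":1},{"tx":0,"ty":0,"tz":0.05,"ax":0,"ay":0,"az":0,"claw":0.6},{"tx":0,"ty":0,"tz":0.05,"ax":0,"ay":0,"az":0,"claw":0.4},{"tx":0,"ty":0,"tz":0.05,"ax":0,"ay":0,"az":0,"claw":0.3},{"tx":0,"ty":0,"tz":0.05,"ax":0,"ay":0,"az":0,"claw":0.3},{"tx":0,"ty":0,"tz":-4,"ax":0,"ay":0,"az":0,"claw":0.2},{"tx":0,"ty":0,"tz":-9,"ax":0,"ay":0,"az":0,"claw":0},{"tx":0,"ty":2,"tz":-15,"ax":0,"ay":0,"az":0,"claw":0},{"tx":0,"ty":4,"tz":-20,"ax":0,"ay":0,"az":0,"claw":0},{"tx":0,"ty":5.4,"tz":-23.4,"ax":0,"ay":0,"az":0,"claw":0},{"tx":0,"ty":5.4,"tz":-23.4,"ax":0,"ay":0,"az":0,"claw":0},{"tx":0,"ty":5.4,"tz":-23.4,"ax":0,"ay":0,"az":0,"claw":0},{"tx":0,"ty":5.4,"tz":-23.4,"ax":0,"ay":0,"az":0,"claw":0}]'; python3 w.py wide_bridge .6527 -.1446 -4.6 .04;python3 - <<'E'
from h import *
to([.40,-.178,.22],-94.2)
d=cam('wrist');cv2.imwrite('pics/w4.png',cv2.resize(d['frame'][40:240,200:440,::-1],None,fx=2.5,fy=2.5))
E
```

```text
time: 18.48
ee_pos: [0.5988, -0.1403, 0.2977]
orientation: [-180.0, -0.0, -94.6]
contact_force: [-0.8, 0.1, -0.4]
width: 1.001
t 18.48 tcp [ 0.5988 -0.1403  0.2977] [-1.800e+02 -2.000e-02 -9.457e+01] F [-0.8  0.1 -0.4] w 1.001
expected px [317. 133.] [([316.7, 127.7], 0.67)]
wide_bridge [ 0.6536 -0.1431 -4.5696] cost 0.036 rows [ 84 179] cols [278 353]
t 18.57 tcp [ 0.5989 -0.1404  0.2981] [-1.7997e+02 -3.0000e-02 -9.4560e+01] F [1.4 0.1 0.5] w 1.001
shift cm [ 5.33 19.53  7.8 ] turn rad [-0.001 -0.001 -0.006]
```

View pics/w4.png

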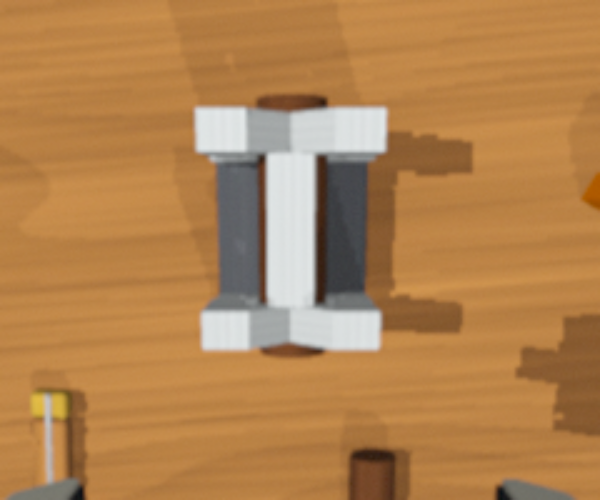

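The wide bridge stands square over the cradle within about 1 mm. Middle rod next.

```bash
python3 -m creep '[{"tx":1,"ty":5,"tz":0,"ax":0,"ay":0,"az":0,"claw":0},{"tx":3,"ty":11,"tz":2,"ax":0,"ay":0,"az":0,"claw":0},{"tx":5,"ty":16,"tz":6,"ax":0,"ay":0,"az":0,"claw":0},{"tx":5.3,"ty":19.5,"tz":7.8,"ax":0,"ay":0,"az":0,"claw":0},{"tx":5.3,"ty":19.5,"tz":7.8,"ax":0,"ay":0,"az":0,"claw":0},{"tx":5.3,"ty":19.5,"tz":7.8,"ax":0,"ay":0,"az":0,"claw":0},{"tx":5.3,"ty":19.5,"tz":7.8,"ax":0,"ay":0,"az":0,"claw":0},{"tx":5.3,"ty":19.5,"tz":7.8,"ax":0,"ay":0,"az":0,"claw":0}]'; python3 w.py middle_rod .4505 -.178 -4.2; python3 -c "
from h import *
to([.4505,-.178,.0105],-94.2)"
```

```text
time: 19.62
ee_pos: [0.4011, -0.1778, 0.2204]
orientation: [-179.9, -0.0, -94.5]
contact_force: [-0.0, -0.2, 0.0]
width: 0.999
t 19.62 tcp [ 0.4011 -0.1778  0.2204] [-1.7992e+02 -5.0000e-02 -9.4530e+01] F [-0.  -0.2  0. ] w 0.999
expected px [313. 139.] [([310.7, 130.5], 0.81)]
middle_rod [ 0.4526 -0.1763 -4.9346] cost 0.026 rows [ 75 194] cols [299 325]
t 19.73 tcp [ 0.4008 -0.1777  0.2203] [-1.7993e+02 -4.0000e-02 -9.4540e+01] F [ 0.4 -0.1 -0. ] w 1.0
shift cm [-0.38 -4.93 20.98] turn rad [-0.001 -0.001 -0.006]
```

```bash
python3 -m creep '[{"tx":-0.55,"ty":-5.1,"tz":5,"ax":0,"ay":0,"az":0.007,"claw":0},{"tx":-0.55,"ty":-5.1,"tz":11,"ax":0,"ay":0,"az":0.007,"claw":0},{"tx":-0.55,"ty":-5.1,"tz":16,"ax":0,"ay":0,"az":0.007,"claw":0},{"tx":-0.55,"ty":-5.1,"tz":19.5,"ax":0,"ay":0,"az":0.007,"claw":0},{"tx":-0.55,"ty":-5.1,"tz":20.9,"ax":0,"ay":0,"az":0.007,"claw":0},{"tx":-0.55,"ty":-5.1,"tz":20.9,"ax":0,"ay":0,"az":0.007,"claw":0},{"tx":-0.55,"ty":-5.1,"tz":20.9,"ax":0,"ay":0,"az":0.007,"claw":0.5},{"tx":-0.55,"ty":-5.1,"tz":20.9,"ax":0,"ay":0,"az":0.007,"claw":0.7},{"tx":-0.55,"ty":-5.1,"tz":20.9,"ax":0,"ay":0,"az":0.007,"claw":1},{"tx":-0.55,"ty":-5.1,"tz":20.9,"ax":0,"ay":0,"az":0.007,"claw":1},{"tx":-0.55,"ty":-5.1,"tz":20.9,"ax":0,"ay":0,"az":0.007,"claw":1},{"tx":-0.55,"ty":-5.1,"tz":20.9,"ax":0,"ay":0,"az":0.007,"claw":1},{"tx":-0.55,"ty":-5.1,"tz":20.9,"ax":0,"ay":0,"az":0.007,"claw":1},{"tx":-0.55,"ty":-5.1,"tz":20.9,"ax":0,"ay":0,"az":0.007,"claw":1}]' 20; python3 -c "
from h import *
to([.653,-.144,.16],-94.5)"
```

```text
time: 21.48
ee_pos: [0.4523, -0.1764, 0.0113]
orientation: [-179.9, -0.0, -94.9]
contact_force: [-0.4, -0.8, 0.2]
width: 0.293
t 21.48 tcp [ 0.4523 -0.1764  0.0113] [-1.7994e+02 -4.0000e-02 -9.4940e+01] F [-0.4 -0.8  0.2] w 0.293
shift cm [ -4.95 -19.73 -14.85] turn rad [-0.001 -0.001 -0.008]
```

```bash
python3 -m creep '[{"tx":0,"ty":0,"tz":-2,"ax":0,"ay":0,"az":0,"claw":1},{"tx":0,"ty":0,"tz":-7,"ax":0,"ay":0,"az":0,"claw":1},{"tx":0,"ty":0,"tz":-13,"ax":0,"ay":0,"az":0,"claw":1},{"tx":-1,"ty":-3,"tz":-15.5,"ax":0,"ay":0,"az":0,"claw":1},{"tx":-3,"ty":-9,"tz":-15.5,"ax":0,"ay":0,"az":-0.008,"claw":1},{"tx":-4.9,"ty":-15,"tz":-15.5,"ax":0,"ay":0,"az":-0.008,"claw":1},{"tx":-4.95,"ty":-19.7,"tz":-15,"ax":0,"ay":0,"az":-0.008,"claw":1},{"tx":-4.95,"ty":-19.7,"tz":-13,"ax":0,"ay":0,"az":-0.008,"claw":1},{"tx":-4.95,"ty":-19.7,"tz":-11.5,"ax":0,"ay":0,"az":-0.008,"claw":1},{"tx":-4.95,"ty":-19.7,"tz":-11,"ax":0,"ay":0,"az":-0.008,"claw":1},{"tx":-4.95,"ty":-19.7,"tz":-11,"ax":0,"ay":0,"az":-0.008,"claw":1},{"tx":-4.95,"ty":-19.7,"tz":-11,"ax":0,"ay":0,"az":-0.008,"claw":1},{"tx":-4.95,"ty":-19.7,"tz":-11,"ax":0,"ay":0,"az":-0.008,"claw":1}]'
python3 - <<'E'
from h import *
to([.653,-.144,.0871],-94.6)
E
```

```text
time: 23.1
ee_pos: [0.6529, -0.1441, 0.1222]
orientation: [-179.9, -0.1, -94.5]
contact_force: [-0.5, -0.1, -0.8]
width: 0.293
t 23.1 tcp [ 0.6529 -0.1441  0.1222] [-1.7988e+02 -5.0000e-02 -9.4490e+01] F [-0.5 -0.1 -0.8] w 0.293
shift cm [-0.02 -0.    3.51] turn rad [-0.002 -0.001  0.002]
```

```bash
python3 -m creep '[{"tx":0,"ty":0,"tz":2,"ax":0,"ay":0,"az":0,"claw":1},{"tx":0,"ty":0,"tz":3,"ax":0,"ay":0,"az":0,"claw":1},{"tx":0,"ty":0,"tz":3.35,"ax":0,"ay":0,"az":0,"claw":1},{"tx":0,"ty":0,"tz":3.45,"ax":0,"ay":0,"az":0,"claw":1},{"tx":0,"ty":0,"tz":3.5,"ax":0,"ay":0,"az":0,"claw":1},{"tx":0,"ty":0,"tz":3.5,"ax":0,"ay":0,"az":0,"claw":1},{"tx":0,"ty":0,"tz":3.5,"ax":0,"ay":0,"az":0,"claw":1}]'
```

```text
time: 23.98
ee_pos: [0.653, -0.1444, 0.0875]
orientation: [-179.9, -0.1, -94.5]
contact_force: [-3.2, -3.1, 4.1]
width: 0.29
```

```bash
python3 -m creep '[{"tx":0,"ty":0,"tz":0,"ax":0,"ay":0,"az":0,"claw":0.6},{"tx":0,"ty":0,"tz":0,"ax":0,"ay":0,"az":0,"claw":0.5},{"tx":0,"ty":0,"tz":0,"ax":0,"ay":0,"az":0,"claw":0.4},{"tx":0,"ty":0,"tz":0,"ax":0,"ay":0,"az":0,"claw":0.3},{"tx":0,"ty":0,"tz":-4,"ax":0,"ay":0,"az":0,"claw":0.2},{"tx":0,"ty":0,"tz":-9,"ax":0,"ay":0,"az":0,"claw":0},{"tx":0,"ty":2,"tz":-14,"ax":0,"ay":0,"az":0,"claw":0},{"tx":0,"ty":4,"tz":-19,"ax":0,"ay":0,"az":0,"claw":0},{"tx":0,"ty":5.4,"tz":-21.2,"ax":0,"ay":0,"az":0,"claw":0},{"tx":0,"ty":5.4,"tz":-21.2,"ax":0,"ay":0,"az":0,"claw":0},{"tx":0,"ty":5.4,"tz":-21.2,"ax":0,"ay":0,"az":0,"claw":0},{"tx":0,"ty":5.4,"tz":-21.2,"ax":0,"ay":0,"az":0,"claw":0}]'; python3 w.py middle_rod .6527 -.1446 -4.6 .0898;python3 - <<'E'
from h import *
to([.455,-.43,.25],-100.4)
d=cam('wrist');cv2.imwrite('pics/w5.png',cv2.resize(d['frame'][40:240,200:440,::-1],None,fx=2.5,fy=2.5))
E
```

```text
time: 25.48
ee_pos: [0.5987, -0.1398, 0.2977]
orientation: [-180.0, -0.0, -94.5]
contact_force: [0.1, 1.3, 0.2]
width: 0.999
t 25.48 tcp [ 0.5987 -0.1398  0.2977] [-1.800e+02 -4.000e-02 -9.448e+01] F [0.1 1.3 0.2] w 0.999
expected px [317. 134.] []
t 25.57 tcp [ 0.5987 -0.1398  0.2982] [-1.7996e+02 -5.0000e-02 -9.4480e+01] F [-0.4  0.1  0.4] w 1.005
shift cm [30.05 12.07  4.84] turn rad [-0.001 -0.001  0.103]
```

View pics/w5.png

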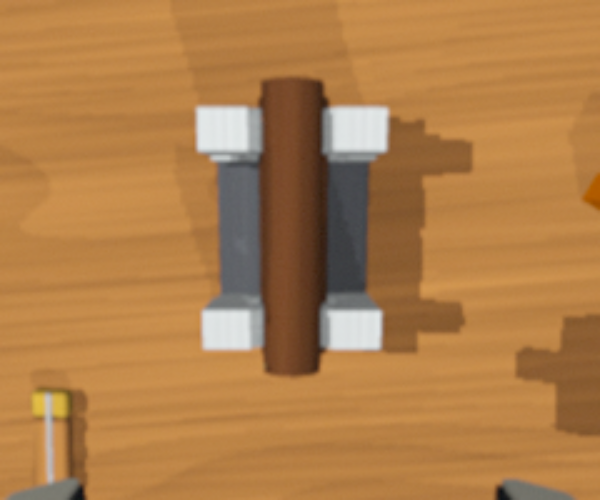

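The middle rod is seated and centred on the wide bridge. Now the silver narrow bridge.

```bash
python3 -m creep '[{"tx":6,"ty":2,"tz":0,"ax":0,"ay":0,"az":0,"claw":0},{"tx":14,"ty":5,"tz":2,"ax":0,"ay":0,"az":0.05,"claw":0},{"tx":22,"ty":9,"tz":4,"ax":0,"ay":0,"az":0.1,"claw":0},{"tx":30,"ty":12,"tz":4.8,"ax":0,"ay":0,"az":0.1,"claw":0},{"tx":30,"ty":12,"tz":4.8,"ax":0,"ay":0,"az":0.1,"claw":0},{"tx":30,"ty":12,"tz":4.8,"ax":0,"ay":0,"az":0.1,"claw":0},{"tx":30,"ty":12,"tz":4.8,"ax":0,"ay":0,"az":0.1,"claw":0},{"tx":30,"ty":12,"tz":4.8,"ax":0,"ay":0,"az":0.1,"claw":0}]'; python3 w.py narrow_bridge .505 -.435 -10.4; python3 -c "
from h import *
to([.505,-.435,.023],-100.4)
d=cam('wrist');cv2.imwrite('pics/w6.png',d['frame'][...,::-1])"
```

```text
time: 26.62
ee_pos: [0.4567, -0.4283, 0.2508]
orientation: [-179.9, -0.0, -100.1]
contact_force: [-0.3, 0.5, -0.5]
width: 1.003
t 26.62 tcp [ 0.4567 -0.4283  0.2508] [-1.7992e+02 -4.0000e-02 -1.0013e+02] F [-0.3  0.5 -0.5] w 1.003
expected px [315. 137.] [([355.2, 236.1], 0.9), ([254.2, 19.4], 0.81), ([314.2, 136.2], 0.65)]
narrow_bridge [  0.5066  -0.433  -10.8128] cost 0.035 rows [ 88 183] cols [282 345]
t 26.73 tcp [ 0.4567 -0.4284  0.2509] [-1.7991e+02 -6.0000e-02 -1.0011e+02] F [ 0.6  0.4 -0.1] w 1.0
shift cm [-0.22 -4.84 22.8 ] turn rad [-0.002 -0.001  0.005]
```

View pics/w6.png

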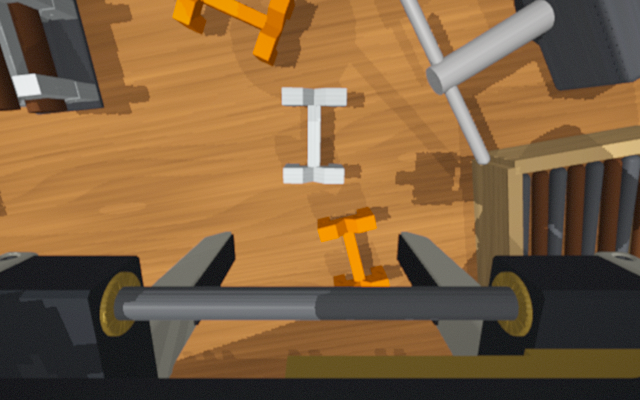

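The silver bridge is at (314,136), clear of the orange ones. The vise handle, near (487,160), could be tall, so I'll triangulate it before descending.

Run:
```python
from h import *
T=cam('top');C=cam('scene')
def tri(*v):
    A=[];b=[]
    for d,p in v:
        a=ray(d,p,0);c=ray(d,p,.2);u=(c-a)/np.linalg.norm(c-a);Q=np.eye(3)-np.outer(u,u);A.append(Q);b.append(Q@a)
    x=np.linalg.lstsq(np.vstack(A),np.hstack(b),rcond=None)[0];return x.round(3),[proj(d,x[None])[0].round() for d,_ in v]
print(tri((T,(551,213)),(C,(106,175))));print(tri((T,(520,147)),(C,(106,213))));print(tri((T,(551,213)),(cam('wrist'),(487,160))))
cv2.imwrite('pics/s2.png',cv2.resize(C['frame'][130:280,0:240,::-1],None,fx=3,fy=3))
```

```text
(array([ 0.454, -0.6  ,  0.096]), [array([552., 213.]), array([107., 175.])])
(array([ 0.623, -0.525,  0.099]), [array([518., 148.]), array([104., 212.])])
(array([ 0.454, -0.608,  0.081]), [array([552., 213.]), array([485., 160.])])
```

View pics/s2.png

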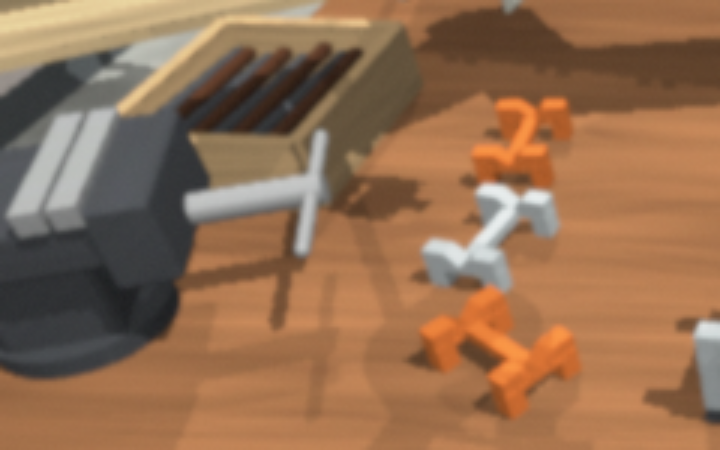

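The handle runs from (0.454,−0.60) to (0.623,−0.525) at about 0.1 m height. The gripper body will clear it by roughly 4 cm. Descending to grasp.

```bash
python3 -m creep '[{"tx":-0.4,"ty":-4.95,"tz":5,"ax":0,"ay":0,"az":0.012,"claw":0},{"tx":-0.4,"ty":-4.95,"tz":11,"ax":0,"ay":0,"az":0.012,"claw":0},{"tx":-0.4,"ty":-4.95,"tz":17,"ax":0,"ay":0,"az":0.012,"claw":0},{"tx":-0.4,"ty":-4.95,"tz":21,"ax":0,"ay":0,"az":0.012,"claw":0},{"tx":-0.4,"ty":-4.95,"tz":22.8,"ax":0,"ay":0,"az":0.012,"claw":0},{"tx":-0.4,"ty":-4.95,"tz":22.8,"ax":0,"ay":0,"az":0.012,"claw":0},{"tx":-0.4,"ty":-4.95,"tz":22.8,"ax":0,"ay":0,"az":0.012,"claw":0.5},{"tx":-0.4,"ty":-4.95,"tz":22.8,"ax":0,"ay":0,"az":0.012,"claw":0.75},{"tx":-0.4,"ty":-4.95,"tz":22.8,"ax":0,"ay":0,"az":0.012,"claw":1},{"tx":-0.4,"ty":-4.95,"tz":22.8,"ax":0,"ay":0,"az":0.012,"claw":1},{"tx":-0.4,"ty":-4.95,"tz":22.8,"ax":0,"ay":0,"az":0.012,"claw":1},{"tx":-0.4,"ty":-4.95,"tz":22.8,"ax":0,"ay":0,"az":0.012,"claw":1},{"tx":-0.4,"ty":-4.95,"tz":22.8,"ax":0,"ay":0,"az":0.012,"claw":1},{"tx":-0.4,"ty":-4.95,"tz":22.8,"ax":0,"ay":0,"az":0.012,"claw":1}]' 30; python3 -c "
from h import *
to([.653,-.1445,.15],-94.5)"
```

```text
time: 28.68
ee_pos: [0.5058, -0.4341, 0.0228]
orientation: [-179.9, -0.1, -100.8]
contact_force: [1.1, 0.1, 0.3]
width: 0.192
t 28.68 tcp [ 0.5058 -0.4341  0.0228] [-1.7992e+02 -5.0000e-02 -1.0085e+02] F [1.1 0.1 0.3] w 0.192
shift cm [-31.2   -9.02 -12.74] turn rad [-0.001 -0.001 -0.111]
```

Width reads 17.9 mm where 14 is expected. I'll give the fingers a few more rows.

```bash
python3 -m creep '[{"tx":0,"ty":0,"tz":0,"ax":0,"ay":0,"az":0,"claw":1},{"tx":0,"ty":0,"tz":0,"ax":0,"ay":0,"az":0,"claw":1},{"tx":0,"ty":0,"tz":0,"ax":0,"ay":0,"az":0,"claw":1}]'; python3 -c "
from h import *
to([.653,-.1445,.15],-94.5)"
```

```text
time: 29.05
ee_pos: [0.5059, -0.4341, 0.0228]
orientation: [-179.9, -0.1, -100.8]
contact_force: [0.3, -1.0, 0.1]
width: 0.146
t 29.05 tcp [ 0.5059 -0.4341  0.0228] [-1.7993e+02 -6.0000e-02 -1.0084e+02] F [ 0.3 -1.   0.1] w 0.146
shift cm [-31.2   -9.02 -12.74] turn rad [-0.001 -0.001 -0.111]
```

```bash
python3 -m creep '[{"tx":0,"ty":0,"tz":-2,"ax":0,"ay":0,"az":0,"claw":1},{"tx":0,"ty":0,"tz":-7,"ax":0,"ay":0,"az":0,"claw":1},{"tx":0,"ty":0,"tz":-13,"ax":0,"ay":0,"az":0,"claw":1},{"tx":-2,"ty":-0.5,"tz":-18,"ax":0,"ay":0,"az":0,"claw":1},{"tx":-7,"ty":-2,"tz":-18,"ax":0,"ay":0,"az":-0.03,"claw":1},{"tx":-13,"ty":-3.7,"tz":-18,"ax":0,"ay":0,"az":-0.06,"claw":1},{"tx":-19,"ty":-5.5,"tz":-18,"ax":0,"ay":0,"az":-0.08,"claw":1},{"tx":-25,"ty":-7.2,"tz":-17.5,"ax":0,"ay":0,"az":-0.11,"claw":1},{"tx":-31.2,"ty":-9,"tz":-17,"ax":0,"ay":0,"az":-0.111,"claw":1},{"tx":-31.2,"ty":-9,"tz":-15,"ax":0,"ay":0,"az":-0.111,"claw":1},{"tx":-31.2,"ty":-9,"tz":-13,"ax":0,"ay":0,"az":-0.111,"claw":1},{"tx":-31.2,"ty":-9,"tz":-12.7,"ax":0,"ay":0,"az":-0.111,"claw":1},{"tx":-31.2,"ty":-9,"tz":-12.7,"ax":0,"ay":0,"az":-0.111,"claw":1},{"tx":-31.2,"ty":-9,"tz":-12.7,"ax":0,"ay":0,"az":-0.111,"claw":1},{"tx":-31.2,"ty":-9,"tz":-12.7,"ax":0,"ay":0,"az":-0.111,"claw":1}]'
python3 - <<'E'
from h import *
to([.653,-.1445,.1128],-94.6)
d=cam('wrist');cv2.imwrite('pics/w7.png',d['frame'][...,::-1])
E
```

```text
time: 30.92
ee_pos: [0.6529, -0.1449, 0.1502]
orientation: [-179.9, -0.1, -94.5]
contact_force: [-0.3, -0.8, -2.4]
width: 0.146
t 30.93 tcp [ 0.6529 -0.1449  0.1502] [-1.7988e+02 -8.0000e-02 -9.4510e+01] F [-0.3 -0.8 -2.4] w 0.146
shift cm [-0.04  0.01  3.74] turn rad [-0.002 -0.001  0.002]
```

View pics/w7.png

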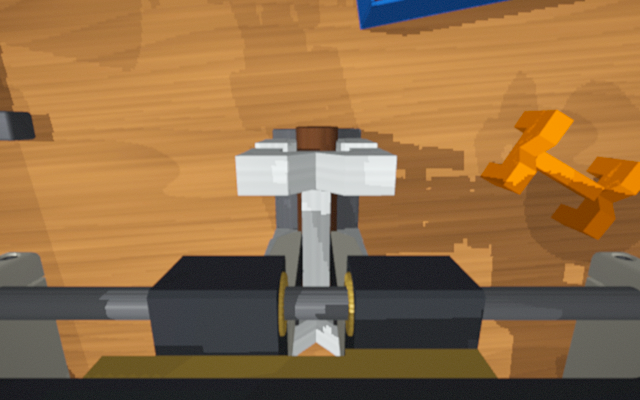

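The narrow bridge is centred over the rod and wide bridge (all near column 316). Lowering.

```bash
python3 -m creep '[{"tx":0,"ty":0,"tz":2,"ax":0,"ay":0,"az":0,"claw":1},{"tx":0,"ty":0,"tz":3,"ax":0,"ay":0,"az":0,"claw":1},{"tx":0,"ty":0,"tz":3.5,"ax":0,"ay":0,"az":0,"claw":1},{"tx":0,"ty":0,"tz":3.7,"ax":0,"ay":0,"az":0,"claw":1},{"tx":0,"ty":0,"tz":3.75,"ax":0,"ay":0,"az":0,"claw":1},{"tx":0,"ty":0,"tz":3.8,"ax":0,"ay":0,"az":0,"claw":1},{"tx":0,"ty":0,"tz":3.8,"ax":0,"ay":0,"az":0,"claw":1}]'
```

```text
time: 31.85
ee_pos: [0.6532, -0.1448, 0.1128]
orientation: [-179.8, -0.1, -94.5]
contact_force: [-1.3, 0.7, 5.1]
width: 0.149
```

Contact at the expected height. Releasing, backing off and looking.

```bash
python3 -m creep '[{"tx":0,"ty":0,"tz":0,"ax":0,"ay":0,"az":0,"claw":0.8},{"tx":0,"ty":0,"tz":0,"ax":0,"ay":0,"az":0,"claw":0.6},{"tx":0,"ty":0,"tz":0,"ax":0,"ay":0,"az":0,"claw":0.4},{"tx":0,"ty":0,"tz":0,"ax":0,"ay":0,"az":0,"claw":0.3},{"tx":0,"ty":0,"tz":0,"ax":0,"ay":0,"az":0,"claw":0.3},{"tx":0,"ty":0,"tz":-4,"ax":0,"ay":0,"az":0,"claw":0.3},{"tx":0,"ty":0,"tz":-9,"ax":0,"ay":0,"az":0,"claw":0},{"tx":0,"ty":2,"tz":-14,"ax":0,"ay":0,"az":0,"claw":0},{"tx":0,"ty":4,"tz":-18,"ax":0,"ay":0,"az":0,"claw":0},{"tx":0,"ty":5.4,"tz":-18.7,"ax":0,"ay":0,"az":0,"claw":0},{"tx":0,"ty":5.4,"tz":-18.7,"ax":0,"ay":0,"az":0,"claw":0},{"tx":0,"ty":5.4,"tz":-18.7,"ax":0,"ay":0,"az":0,"claw":0},{"tx":0,"ty":5.4,"tz":-18.7,"ax":0,"ay":0,"az":0,"claw":0}]'; python3 w.py narrow_bridge .653 -.1446 -4.6 .09;python3 - <<'E'
from h import *
to([.385,.17,.22],-69)
d=cam('wrist');cv2.imwrite('pics/w8.png',cv2.resize(d['frame'][40:240,200:440,::-1],None,fx=2.5,fy=2.5))
E
```

```text
time: 33.48
ee_pos: [0.599, -0.1402, 0.2983]
orientation: [-180.0, -0.1, -94.5]
contact_force: [0.4, -0.0, 0.2]
width: 0.998
t 33.48 tcp [ 0.599  -0.1402  0.2983] [-1.7995e+02 -6.0000e-02 -9.4500e+01] F [ 0.4 -0.   0.2] w 0.998
expected px [317. 135.] [([316.1, 130.1], 0.9), ([487.1, 113.2], 0.69)]
narrow_bridge [ 0.654  -0.1435 -4.2725] cost 0.049 rows [ 79 187] cols [279 352]
t 33.58 tcp [ 0.599  -0.1402  0.2987] [-1.7992e+02 -6.0000e-02 -9.4500e+01] F [ 0.2 -0.4 -0.1] w 0.998
shift cm [-29.26  23.78   7.8 ] turn rad [-0.001 -0.001 -0.445]
```

View pics/w8.png

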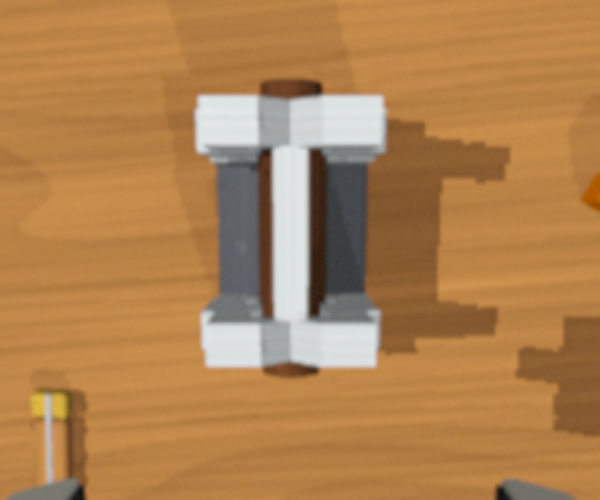

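The narrow bridge stands square on the wide one, fitted at (0.654, −0.1435). Thin rod next.

```bash
python3 -m creep '[{"tx":-4,"ty":4,"tz":0,"ax":0,"ay":0,"az":0,"claw":0},{"tx":-9,"ty":8,"tz":0,"ax":0,"ay":0,"az":-0.1,"claw":0},{"tx":-14,"ty":12,"tz":1,"ax":0,"ay":0,"az":-0.2,"claw":0},{"tx":-19,"ty":16,"tz":3,"ax":0,"ay":0,"az":-0.3,"claw":0},{"tx":-24,"ty":20,"tz":6,"ax":0,"ay":0,"az":-0.4,"claw":0},{"tx":-27.5,"ty":24,"tz":7.8,"ax":0,"ay":0,"az":-0.445,"claw":0},{"tx":-27.5,"ty":24,"tz":7.8,"ax":0,"ay":0,"az":-0.445,"claw":0},{"tx":-27.5,"ty":24,"tz":7.8,"ax":0,"ay":0,"az":-0.445,"claw":0},{"tx":-27.5,"ty":24,"tz":7.8,"ax":0,"ay":0,"az":-0.445,"claw":0},{"tx":-27.5,"ty":24,"tz":7.8,"ax":0,"ay":0,"az":-0.445,"claw":0},{"tx":-27.5,"ty":24,"tz":7.8,"ax":0,"ay":0,"az":-0.445,"claw":0}]'; python3 w.py thin_rod .4289 .1715 21; python3 -c "
from h import *
to([.43,.172,.0105],-69)"
```

```text
time: 35.0
ee_pos: [0.3819, 0.1522, 0.2203]
orientation: [-179.9, -0.1, -69.1]
contact_force: [1.2, 1.4, 0.3]
width: 0.999
t 35.0 tcp [0.3819 0.1522 0.2203] [-1.7992e+02 -1.1000e-01 -6.9060e+01] F [1.2 1.4 0.3] w 0.999
expected px [315. 138.] [([314.6, 132.9], 0.77)]
thin_rod [ 0.4296  0.1724 21.262 ] cost 0.036 rows [ 76 192] cols [306 323]
t 35.1 tcp [0.3817 0.1524 0.2202] [-1.7993e+02 -1.1000e-01 -6.9040e+01] F [-0.6 -0.2 -0.1] w 1.001
shift cm [-0.14 -5.19 20.98] turn rad [-0.001 -0.002 -0.001]
```

```bash
python3 -m creep '[{"tx":-0.15,"ty":-5.2,"tz":5,"ax":0,"ay":0,"az":0,"claw":0},{"tx":-0.15,"ty":-5.2,"tz":11,"ax":0,"ay":0,"az":0,"claw":0},{"tx":-0.15,"ty":-5.2,"tz":16,"ax":0,"ay":0,"az":0,"claw":0},{"tx":-0.15,"ty":-5.2,"tz":19.5,"ax":0,"ay":0,"az":0,"claw":0},{"tx":-0.15,"ty":-5.2,"tz":20.9,"ax":0,"ay":0,"az":0,"claw":0},{"tx":-0.15,"ty":-5.2,"tz":20.9,"ax":0,"ay":0,"az":0,"claw":0},{"tx":-0.15,"ty":-5.2,"tz":20.9,"ax":0,"ay":0,"az":0,"claw":0.5},{"tx":-0.15,"ty":-5.2,"tz":20.9,"ax":0,"ay":0,"az":0,"claw":0.75},{"tx":-0.15,"ty":-5.2,"tz":20.9,"ax":0,"ay":0,"az":0,"claw":1},{"tx":-0.15,"ty":-5.2,"tz":20.9,"ax":0,"ay":0,"az":0,"claw":1},{"tx":-0.15,"ty":-5.2,"tz":20.9,"ax":0,"ay":0,"az":0,"claw":1},{"tx":-0.15,"ty":-5.2,"tz":20.9,"ax":0,"ay":0,"az":0,"claw":1},{"tx":-0.15,"ty":-5.2,"tz":20.9,"ax":0,"ay":0,"az":0,"claw":1},{"tx":-0.15,"ty":-5.2,"tz":20.9,"ax":0,"ay":0,"az":0,"claw":1},{"tx":-0.15,"ty":-5.2,"tz":20.9,"ax":0,"ay":0,"az":0,"claw":1},{"tx":-0.15,"ty":-5.2,"tz":20.9,"ax":0,"ay":0,"az":0,"claw":1}]' 20; python3 -c "
from h import *
to([.653,-.1447,.17],-94.5)"
```

```text
time: 37.1
ee_pos: [0.43, 0.1721, 0.0112]
orientation: [-179.9, -0.1, -69.0]
contact_force: [-0.1, 0.7, -0.6]
width: 0.208
t 37.1 tcp [0.43   0.1721 0.0112] [-1.7994e+02 -1.1000e-01 -6.9040e+01] F [-0.1  0.7 -0.6] w 0.208
shift cm [ 37.59  -9.5  -15.8 ] turn rad [-0.001 -0.002  0.444]
```

```bash
python3 -m creep '[{"tx":0,"ty":0,"tz":-2,"ax":0,"ay":0,"az":0,"claw":1},{"tx":0,"ty":0,"tz":-7,"ax":0,"ay":0,"az":0,"claw":1},{"tx":0,"ty":0,"tz":-13,"ax":0,"ay":0,"az":0,"claw":1},{"tx":3,"ty":-1,"tz":-18,"ax":0,"ay":0,"az":0.05,"claw":1},{"tx":9,"ty":-2,"tz":-20,"ax":0,"ay":0,"az":0.15,"claw":1},{"tx":15,"ty":-4,"tz":-20,"ax":0,"ay":0,"az":0.25,"claw":1},{"tx":21,"ty":-5.5,"tz":-20,"ax":0,"ay":0,"az":0.35,"claw":1},{"tx":27,"ty":-7,"tz":-20,"ax":0,"ay":0,"az":0.44,"claw":1},{"tx":33,"ty":-8.5,"tz":-20,"ax":0,"ay":0,"az":0.444,"claw":1},{"tx":37.6,"ty":-9.5,"tz":-19,"ax":0,"ay":0,"az":0.444,"claw":1},{"tx":37.6,"ty":-9.5,"tz":-17,"ax":0,"ay":0,"az":0.444,"claw":1},{"tx":37.6,"ty":-9.5,"tz":-15.8,"ax":0,"ay":0,"az":0.444,"claw":1},{"tx":37.6,"ty":-9.5,"tz":-15.8,"ax":0,"ay":0,"az":0.444,"claw":1},{"tx":37.6,"ty":-9.5,"tz":-15.8,"ax":0,"ay":0,"az":0.444,"claw":1},{"tx":37.6,"ty":-9.5,"tz":-15.8,"ax":0,"ay":0,"az":0.444,"claw":1},{"tx":37.6,"ty":-9.5,"tz":-15.8,"ax":0,"ay":0,"az":0.444,"claw":1}]'
python3 - <<'E'
from h import *
to([.653,-.1447,.1333],-94.5)
d=cam('wrist');cv2.imwrite('pics/w9.png',d['frame'][...,::-1])
E
```

```text
time: 39.1
ee_pos: [0.6532, -0.1447, 0.1706]
orientation: [-179.9, -0.1, -94.5]
contact_force: [0.0, 0.7, -0.3]
width: 0.211
t 39.1 tcp [ 0.6532 -0.1447  0.1706] [-1.7985e+02 -8.0000e-02 -9.4470e+01] F [ 0.   0.7 -0.3] w 0.211
shift cm [-0.    0.03  3.73] turn rad [-0.003 -0.001  0.001]
```

View pics/w9.png

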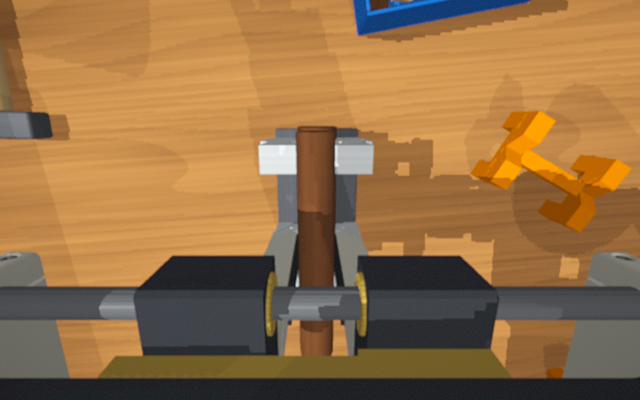

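The thin rod (centre column 316) is over the narrow bridge (259–373, centre 316). Lowering.

```bash
python3 -m creep '[{"tx":0,"ty":0,"tz":2,"ax":0,"ay":0,"az":0,"claw":1},{"tx":0,"ty":0,"tz":3,"ax":0,"ay":0,"az":0,"claw":1},{"tx":0,"ty":0,"tz":3.5,"ax":0,"ay":0,"az":0,"claw":1},{"tx":0,"ty":0,"tz":3.65,"ax":0,"ay":0,"az":0,"claw":1},{"tx":0,"ty":0,"tz":3.7,"ax":0,"ay":0,"az":0,"claw":1},{"tx":0,"ty":0,"tz":3.7,"ax":0,"ay":0,"az":0,"claw":1},{"tx":0,"ty":0,"tz":3.7,"ax":0,"ay":0,"az":0,"claw":1}]'
```

```text
time: 40.02
ee_pos: [0.6533, -0.1449, 0.1337]
orientation: [-179.8, -0.1, -94.5]
contact_force: [-0.1, 1.0, 0.2]
width: 0.212
```

```bash
python3 -m creep '[{"tx":0,"ty":0,"tz":0.05,"ax":0,"ay":0,"az":0,"claw":1},{"tx":0,"ty":0,"tz":0.08,"ax":0,"ay":0,"az":0,"claw":1},{"tx":0,"ty":0,"tz":0.08,"ax":0,"ay":0,"az":0,"claw":1}]'; python3 -m creep '[{"tx":0,"ty":0,"tz":0,"ax":0,"ay":0,"az":0,"claw":0.75},{"tx":0,"ty":0,"tz":0,"ax":0,"ay":0,"az":0,"claw":0.65},{"tx":0,"ty":0,"tz":0,"ax":0,"ay":0,"az":0,"claw":0.5},{"tx":0,"ty":0,"tz":0,"ax":0,"ay":0,"az":0,"claw":0.4},{"tx":0,"ty":0,"tz":-4,"ax":0,"ay":0,"az":0,"claw":0.3},{"tx":0,"ty":0,"tz":-9,"ax":0,"ay":0,"az":0,"claw":0},{"tx":0,"ty":2,"tz":-14,"ax":0,"ay":0,"az":0,"claw":0},{"tx":0,"ty":4,"tz":-16,"ax":0,"ay":0,"az":0,"claw":0},{"tx":0,"ty":7,"tz":-16.5,"ax":0,"ay":0,"az":0,"claw":0},{"tx":0,"ty":7,"tz":-16.5,"ax":0,"ay":0,"az":0,"claw":0},{"tx":0,"ty":7,"tz":-16.5,"ax":0,"ay":0,"az":0,"claw":0},{"tx":0,"ty":7,"tz":-16.5,"ax":0,"ay":0,"az":0,"claw":0},{"tx":0,"ty":7,"tz":-16.5,"ax":0,"ay":0,"az":0,"claw":0}]'; python3 w.py thin_rod .653 -.1446 -4.6 .1321;python3 - <<'E'
from h import *
d=cam('wrist');c=cam('scene')
a=cv2.resize(d['frame'][40:240,200:440,::-1],(400,333));b=cv2.resize(c['frame'][170:287,190:330,::-1],(400,333),interpolation=cv2.INTER_CUBIC)
cv2.imwrite('pics/w10.png',np.hstack([a,b]))
for t,z in(('thin_rod',.1321),('narrow_bridge',.09)):
    e=proj(c,np.array([[.653,-.145,z]]))[0];m=mask(t,'scene',e)
    if m is not None and t=='thin_rod': print(t,fit(t,[(c,m)],[.653,-.145,-4.5],z))
print([(r['xy'],round(r['conf'],2)) for r in robot.look_for('pocket_knife','top')])
E
```

```text
time: 40.4
ee_pos: [0.6534, -0.1449, 0.1334]
orientation: [-179.8, -0.1, -94.5]
contact_force: [-1.0, 1.0, 5.9]
width: 0.21
time: 42.02
ee_pos: [0.5834, -0.1391, 0.2976]
orientation: [-179.9, -0.1, -94.5]
contact_force: [-0.8, -0.9, -0.1]
width: 1.001
t 42.02 tcp [ 0.5834 -0.1391  0.2976] [-1.7985e+02 -8.0000e-02 -9.4460e+01] F [-0.8 -0.9 -0.1] w 1.001
expected px [317. 120.] [([313.4, 115.9], 0.83)]
thin_rod [ 0.6539 -0.1433 -4.804 ] cost 0.056 rows [ 47 185] cols [305 326]
thin_rod (array([ 0.65449507, -0.14530167, -4.62871425]), np.float64(0.09866750985383987))
[([311.2, 196.6], 0.68), ([364.9, 138.8], 0.2)]
```

View pics/w10.png

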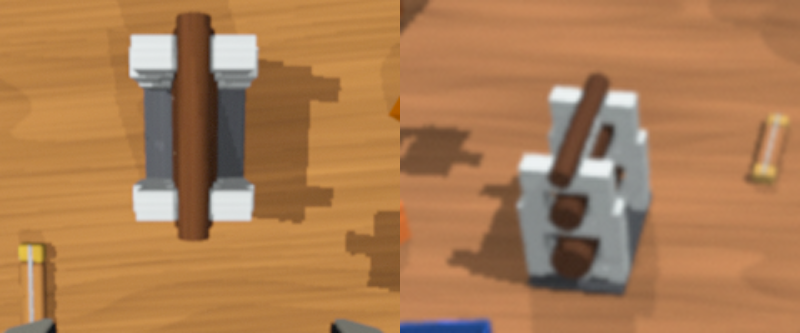

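All three rods are stacked straight and centred, and the knife hasn't moved. Handing in.

```bash
python3 -c "
from station import robot
print(robot.sign_off())"
```

```text
the job is handed in; nothing more can be done
None
```

The rack is built and handed in at about 42 s of the 141 s allowed. From bottom to top it is thick rod in the cradle, wide bridge, middle rod, narrow (silver) bridge, thin rod. The pocket knife and both orange look-alikes were not touched.

**Position:** wrist-camera fits put every part I could fit within about 2 mm and 0.4° of the cradle's fitted pose of (0.6526, −0.1444, −4.6°).

| Part | x (m) | y (m) | yaw (°) |
|---|---|---|---|
| Thick rod | 0.6529 | −0.1445 | −4.2 |
| Wide bridge | 0.6536 | −0.1431 | −4.6 |
| Narrow bridge | 0.6540 | −0.1435 | −4.3 |
| Thin rod | 0.6539 | −0.1433 | −4.8 |

**Seating:** each rod and bridge was set down within about 1 mm of its calculated seat height. The last pictures, from the wrist and scene cameras, show all three rods down in their notches, with the bridges square and one above the other. Contact forces read at the end of each lowering were about 7 N at most.

**Checks that failed or disagreed:**
- **Middle rod:** the network did not find it in the wrist view after placing, so I judged it from the picture and its set-down height only.
- **Calibration:** the top and scene cameras put the cradle about 2 mm lower in x than the wrist camera. For the thin rod, the scene and wrist cameras differed by about 2 mm in y. Both are within the calibration error you gave.

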